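# Hang the L-bracket level on the drying pin

## Task

Take the blue L-shaped bracket out of the white rack and hang it up to drain on the stand's pin, by whichever one of its five holes lets it hang level (hole row horizontal), settled in the pin's neck behind the bead, and let go. The pin has been set to a height nobody wrote down, so feel gently for it with the bracket and never force anything; leave the grey blank in the rack and the loose tape roll, weight and cup where they are.

Things in the scene. Friction and masses are not known exactly. Their poses are not given: they have to be found in the camera images.
- bracket_mid (a point): Blue L-bracket, uniform 8 mm aluminium plate, 0.2 kg, upright in a slot of the rack (foot 24 mm deep, 1 mm play a side). x through the thickness, y along the bar, z up; point half-way up and along. Outline (y, z in mm from here): bar y -75 to 75, z 15 to 41; leg below one end, y 15 to 75, z -65 to 15; grip tab on top, y -18 to 18, z 41 to 65.
- bracket_row (a point): The same bracket, same axes: centre of the middle one of its five round through holes (13 mm diameter, axis x), 28 mm above bracket_mid. The holes lie in one row along the bar at y = -48, -24, 0, 24 and 48 mm from here. The tab above (24 mm high, 36 mm wide, its top 37 mm above here) is gripped across the 8 mm thickness from above.
- blank_mid (a point): Grey aluminium blank of the same outline without holes, standing in the rack's other slot; same point and axes. The two may be in either slot. A bystander.
- rack: White rack block, fixed, 150 x 90 x 32 mm (its x, y, z); origin at the centre of its underside. Two slots along its y, 70 mm apart, at x -35 and +35 mm.
- station (a point): Point of the fixed hanging stand, 190 mm above the table; in plan the middle of the pin's neck. x is level and runs along the pin from nose to root, so the level pin points to -x; z up. The pin's height is NOT given: it is clamped firmly with its axis anywhere from 15 mm below to 15 mm above this point.
- stand: The stand; origin under the middle of its foot (disc 110 mm wide, 13 mm high), station lies at x -29 mm. The steel pin, as mm along x from station: nose tip 3 mm thick at -22, cone to 10 mm thick at -12, bead 10 mm to -9.5, neck 7 mm thick from -8 to 8, collar 18 mm wide to 17, then a 24 mm block on a 20 mm tube. Nothing of it is over 10 mm above the pin's axis.
- tape_clear: Roll of tan tape lying flat, 72 mm across, 18 mm high; origin at the centre of its underside. A bystander.
- weight_0: Brass-coloured weight, 32 mm across, 34 mm high; origin at the centre of its underside. A bystander.
- sample_cup_0: White cup with a red lid, 60 mm across, 54 mm high; origin at the centre of its underside. A bystander.
Mind the look-alikes: they are no part of the job. Of the things that look like the stand, the larger one is meant.

How it is judged:
By the outcome, as a careful person would: the job done as asked, in the order asked, and still so for the second after the job is handed in, with the robot touching nothing.
It also fails if it takes over 67 s, if anything falls off the work surface, if the arm or the gripper's body presses on something with over 40 N, if the wrist force passes 120 N, or if a joint passes its speed limit or range.

## Robot

A 7-joint arm with a two-finger parallel gripper is mounted at the origin on a cart in front of the work surface, level with it; the furniture and walls round the work are solid. World frame = base frame: x ahead of the robot, y to its left, z up, the work surface at z = 0. Lengths are in m, angles in degrees, forces in N, time in s.
With the tool pointing down it reaches from about 0.425 to 0.95 m from the base axis. Payload 4.7 kg.
Tool frame: the origin (TCP) lies midway between the tips of the shut fingers; the grasp point (between the pads) lies 19 mm behind it; z points along the fingers, y is the line along which they close (so a half turn about z gives the same grasp; the last joint's range is limited). The gripper opens to 87 mm and grips with 3 to 60 N. Pads are 19 mm wide; open, the fingers measure 117 mm over their backs; the gripper's body (75 mm by 190 mm) begins 51 mm behind the grasp point.
Start: joints at [-68.463, 26.849, -2.785, 87.806, 1.381, 65.374, -4.715], TCP at [0.266, 0.62, 0.223] pointing down, gripper open.
Joint ranges: [-148.3, 148.3], [-19.14, 114.17], [-79.39, 73.82], [5.75, 140.21], [-59.74, 239.74], [12.07, 113.84], [-152.46, 152.46]. Speed limits (degrees/s): [147.25, 147.25, 180, 180, 180, 180, 180].

## Interface

Orientations are given as a 3x3 rotation matrix whose columns are the frame's x, y, z axes.
In Python, from workcell import observe, read_camera, sign_off gives the robot as it stands.
- The arm moves only by the tool servo_tool, never from a script. Its argument "targets" is a list of rows, each a list of 7 numbers: the closure, from -1 (fully open) to 1 (shut), then the shift along the world's x, y, z in units of 40 mm (1.0 is 40 mm), then the turn, a rotation vector about the world's x, y, z in units of 5 degrees (1.0 is 5 degrees). In form: [[jaw, dx, dy, dz, rx, ry, rz], ...]. A call has 1 to 20 rows; each row shifts and turns the commanded pose from where the row before left it; what a row does not reach is not made up. A row lasts 1/10 s, in which the tool goes at most 50 mm and 8.59 degrees, less where a joint would pass 70% of its speed; a pose out of reach is approached as far as the arm can. A call is refused whole if a number of a shift passes 1 or a number of a turn 1, either way. A call with a gripper value outside its range is refused whole. The fingers move at their own pace and stop on an object; "force" is the grip in N (left out, the last holds). Time passes only in rows, so rows that do not move let the fingers close. It gives the time, the measured TCP pose, the force, the opening and the grip force at its end, in the units of the state.
- observe(): the state, without advancing time (a new reading comes with each control period).
- read_camera(name): name is "side" or "top" or "wrist"; returns a dict with "frame" (384x512x3 uint8, red, green, blue), "camera_matrix" (3x3 intrinsics, pixels), "pose" (4x4, takes a point from camera to world coordinates); the wrist camera has in their place "T_tool_cam" (4x4, takes a point from camera to tool coordinates, whose origin is the TCP and whose axes are the flange's). Camera axes: x right, y down, z forward; pixel columns grow to the right and rows downward; lengths in m; the calibration is good to about 2 mm. A picture is of the moment at which its call begins: read the wrist's pose just before it. There is no depth.
- sign_off(): hands the job in; it is judged then, once.
The state is a dict: "clock": time; "joints": joint angles; "qd": joint speeds; "joint_torque": joint torques, N m; "ee_pos": TCP position; "ee_rot": TCP orientation; "ft_force": force on the tool from outside, world axes, zero at the start; "wrist_torque": the same for the moment, N m; "finger_gap": opening from 0.0 (shut) to 1.0 (fully open); "grasp_force": force on a finger pad.
Only numpy, scipy, OpenCV 4.12 (cv2) and the standard library are available. Lean on these libraries where they do the work, as an engineer would, in place of code of your own. Each camera call takes 0.05 s, during which the arm holds its last target. There are 200 camera calls.

## Working session

There is one attempt and no reset: what is moved stays moved. The work goes in short steps, Python scripts to look and compute and a tool call to move; the robot and the scene stay as the last step left them, time stands still between calls to the robot, and variables do not carry over. Pictures are saved under pics/ and viewed, at most 10 in all, crops included, and the job is handed in when it is done.

Besides the shell and the picture viewer there is one more tool, called after "Emit:" as name([rows], argument=value, ...), one row to a line, values as JSON. servo_tool: Moves the arm, as the interface text tells. Its arguments: {"type":"object","properties":{"targets":{"type":"array"},"force":{"type":"number"}},"required":["targets"]}

```bash
mkdir -p pics; python3 - <<'E'
from workcell import observe, read_camera
import cv2,numpy as np,pickle
s=observe();print({k:np.round(v,3).tolist() for k,v in s.items()})
for n in("side","top"):
    c=read_camera(n);pickle.dump(c,open(n+'.pkl','wb'))
    print(n,c['camera_matrix'].tolist(),np.round(c['pose'],4).tolist())
    cv2.imwrite(f'pics/{n}0.png',cv2.resize(c['frame'][:,:,::-1],(800,600),interpolation=cv2.INTER_CUBIC))
E
```

```text
{'clock': 0.0, 'joints': [-68.464, 26.9, -2.783, 87.877, 1.382, 65.374, -4.715], 'qd': [-0.026, -0.04, 0.024, 0.028, -0.092, 0.163, -0.068], 'joint_torque': [-0.0, -50.797, -0.081, -23.616, -0.062, 0.038, 0.0], 'ee_pos': [0.266, 0.62, 0.221], 'ee_rot': [[-0.919, 0.394, -0.001], [0.394, 0.919, -0.002], [-0.0, -0.002, -1.0]], 'ft_force': [-0.572, -0.006, -0.518], 'wrist_torque': [0.051, 0.003, -0.014], 'grasp_force': 0.0, 'finger_gap': 1.0}
side [[472.2525643410583, 0.0, 264.3117086475377], [0.0, 472.2525643410583, 187.89085150998866], [0.0, 0.0, 1.0]] [[0.9993, -0.0185, 0.0328, 0.4202], [-0.0372, -0.3594, 0.9324, -1.2258], [-0.0054, -0.933, -0.3598, 0.4993], [0.0, 0.0, 0.0, 1.0]]
top [[459.32393955767395, 0.0, 263.3894589110528], [0.0, 459.32393955767395, 192.87518891360398], [0.0, 0.0, 1.0]] [[0.0173, -0.9898, 0.1418, 0.3004], [-0.9998, -0.0177, -0.0015, -0.2736], [0.004, -0.1417, -0.9899, 1.4005], [0.0, 0.0, 0.0, 1.0]]
```

View pics/side0.png

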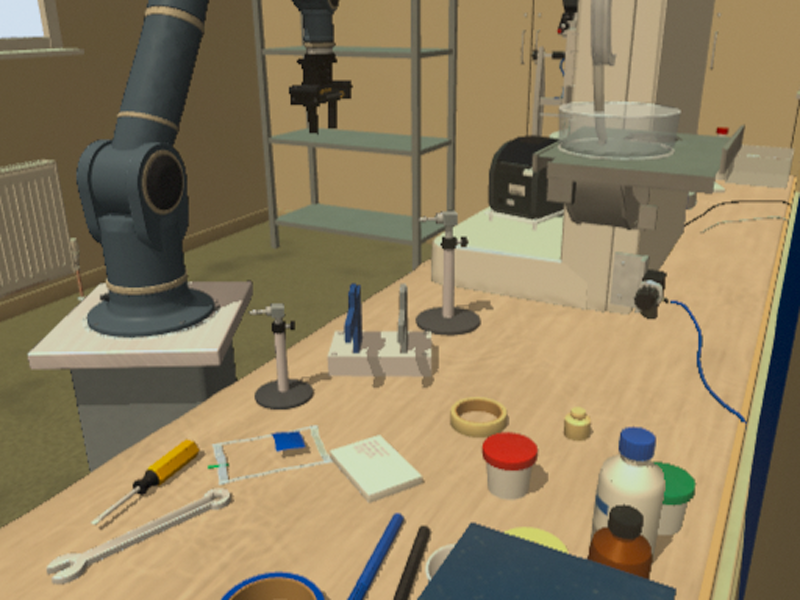

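View pics/top0.png

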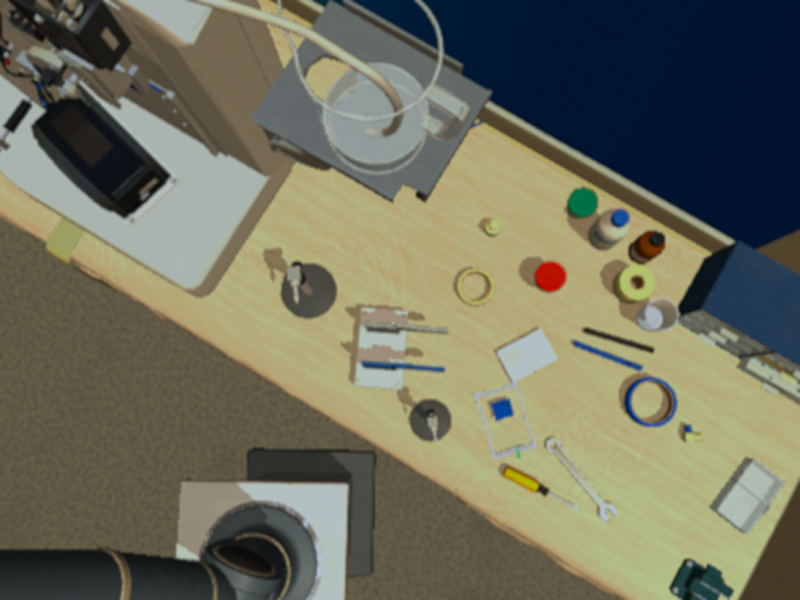

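The side view shows the large stand at (448,320), with its pin at about (435,218), and the blue bracket in the rack's left slot at (353,318). In the top view the large stand's foot is at (308,290) and the rack at (382,347), with the bracket's bar at about y px 366.

```bash
python3 - <<'E'
import cv2,pickle
for n,(x0,y0,w,h) in dict(top=(165,155,132,99),side=(200,125,120,90)).items():
    f=pickle.load(open(n+'.pkl','rb'))['frame'][y0:y0+h,x0:x0+w,::-1]
    k=800/w
    f=cv2.resize(f,(800,600),interpolation=cv2.INTER_CUBIC)
    cv2.imwrite(f'pics/{n}1.png',f)
E
```

```text
(no output)
```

View pics/top1.png

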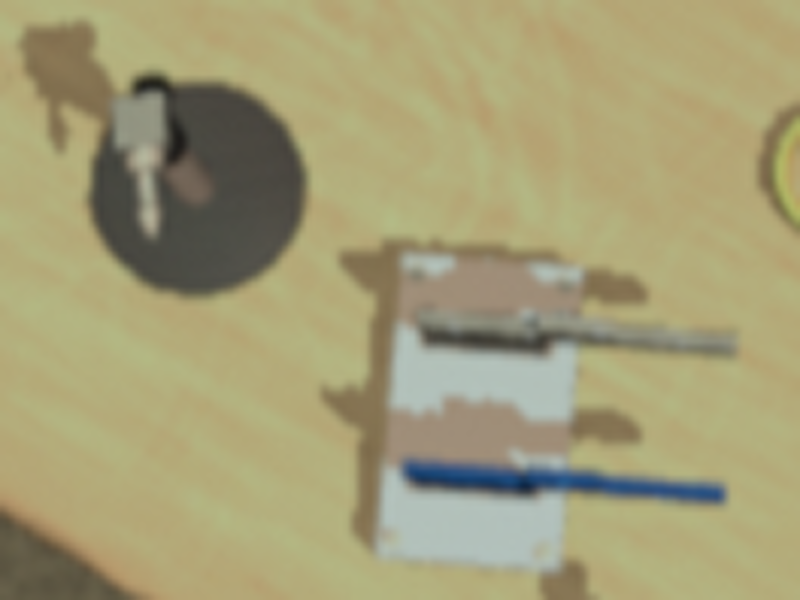

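View pics/side1.png

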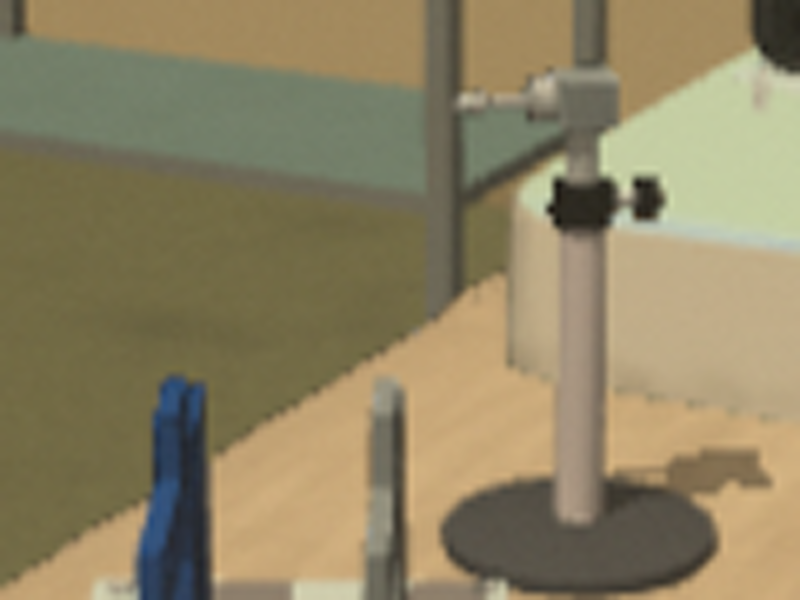

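The top crop shows the foot disc centred at (198,188), the pin nose at (152,238), the collar front at (147,170), the rack corners at (400,252), (583,265), (562,570) and (375,555), and the blue bar from (403,472) to (725,493). The side crop shows the nose at (457,101) and the collar front at (528,98).

```bash
cat > h.py <<'E'
import numpy as np,pickle
C={n:pickle.load(open(n+'.pkl','rb')) for n in('top','side')}
G=dict(top=(165,155,800/132),side=(200,125,800/120))
def ray(n,p):
    x0,y0,k=G[n];u=(p[0]+.5)/k-.5+x0;v=(p[1]+.5)/k-.5+y0
    c=C[n];T=np.array(c['pose']);d=T[:3,:3]@np.linalg.solve(c['camera_matrix'],[u,v,1]);return T[:3,3],d/np.linalg.norm(d)
def plane(n,p,z):
    o,d=ray(n,p);return o+d*(z-o[2])/d[2]
def tri(a,b):
    o,d=ray('top',a);q,e=ray('side',b)
    s=np.linalg.lstsq(np.c_[d,-e],q-o,rcond=None)[0];A=o+d*s[0];B=q+e*s[1];return (A+B)/2,np.linalg.norm(A-B)
E
python3 - <<'E'
from h import *
np.set_printoptions(precision=4,suppress=True)
r=[plane('top',p,.032) for p in((400,252),(583,265),(562,570),(375,555))]
print('rack',np.mean(r,0),'xdir',r[0]-r[3],r[1]-r[2],'ydir',r[0]-r[1],r[3]-r[2])
a,b=plane('top',(403,472),.114),plane('top',(725,493),.114);print('bar',a,b,(a+b)/2,np.linalg.norm(a-b),np.degrees(np.arctan2(*(a-b)[:2])))
print('disc',plane('top',(198,188),.013), plane('side',(579,535),.013))
t=tri((152,238),(457,101));c=tri((147,170),(528,98));print(t,c,np.linalg.norm(t[0]-c[0]))
print('blue tab side',plane('side',(180,378),.138))
E
```

```text
rack [ 0.4073 -0.2187  0.032 ] xdir [ 0.1495 -0.0081  0.    ] [ 0.1503 -0.0075  0.    ] ydir [0.0049 0.0909 0.    ] [0.0057 0.0914 0.    ]
bar [ 0.3713 -0.1872  0.114 ] [ 0.3643 -0.3357  0.114 ] [ 0.3678 -0.2615  0.114 ] 0.14873344436988273 2.7184796088501266
disc [ 0.518  -0.0731  0.013 ] [ 0.5178 -0.0918  0.013 ]
(array([ 0.4696, -0.0787,  0.1856]), np.float64(0.0025938701834961227)) (array([ 0.4982, -0.0753,  0.1857]), np.float64(0.0007188871186343439)) 0.028815233808771663
blue tab side [ 0.3714 -0.2448  0.138 ]
```

Emit:
servo_tool([
  [-0.1,0.14,-0.83,0.42,0,0,-0.52],
  [-0.1,0.14,-0.83,0.42,0,0,-0.52],
  [-0.1,0.14,-0.83,0.42,0,0,-0.52],
  [-0.1,0.14,-0.83,0.42,0,0,-0.52],
  [-0.1,0.14,-0.83,0.42,0,0,-0.52],
  [-0.1,0.14,-0.83,0.42,0,0,-0.52],
  [-0.1,0.42,-0.75,0,0,0,-0.52],
  [-0.1,0.42,-0.75,0,0,0,-0.52],
  [-0.1,0.42,-0.75,0,0,0,-0.52],
  [-0.1,0.42,-0.75,0,0,0,-0.52],
  [-0.1,0.42,-0.75,0,0,0,-0.52],
  [-0.1,0.42,-0.75,0,0,0,-0.52],
  [-0.1,0.35,-0.87,0,0,0,-0.52],
  [-0.1,0.35,-0.87,0,0,0,-0.52],
  [-0.1,0.35,-0.87,0,0,0,-0.52],
  [-0.1,0.35,-0.87,0,0,0,-0.52],
  [-0.1,0.03,-0.94,0,0,0,-0.52],
  [-0.1,0.03,-0.94,0,0,0,-0.52],
  [-0.1,0.03,-0.94,0,0,0,-0.52],
  [-0.1,0.03,-0.94,0,0,0,-0.52],
], force=30)

```text
clock: 2.1
ee_pos: [0.4605, -0.0498, 0.3232]
ee_rot: [[-0.254, 0.967, -0.0], [0.967, 0.254, 0.0], [0.0, -0.0, -1.0]]
ft_force: [0.9, -0.5, 0.2]
finger_gap: 0.55
grasp_force: 0.0
```

Emit:
servo_tool([
  [-0.1,-0.25,-0.81,0,0,0,-0.51],
  [-0.1,-0.25,-0.81,0,0,0,-0.51],
  [-0.1,-0.25,-0.81,0,0,0,-0.51],
  [-0.1,-0.25,-0.81,0,0,0,-0.51],
  [-0.1,-0.4,-0.68,0,0,0,-0.51],
  [-0.1,-0.4,-0.68,0,0,0,-0.51],
  [-0.1,-0.4,-0.68,0,0,0,-0.51],
  [-0.1,0,0,0,0,0,0],
  [-0.1,0,0,0,0,0,0],
  [-0.1,0,0,0,0,0,0],
])

```text
clock: 3.1
ee_pos: [0.3735, -0.2585, 0.3231]
ee_rot: [[0.051, 0.999, -0.0], [0.999, -0.051, 0.0], [0.0, -0.0, -1.0]]
ft_force: [0.6, 0.8, 0.4]
finger_gap: 0.543
grasp_force: 0.0
```

```bash
python3 - <<'E'
from workcell import observe, read_camera
import cv2,numpy as np,pickle
s=observe();c=read_camera('wrist');pickle.dump((s,c),open('w1.pkl','wb'))
print(np.round(c['T_tool_cam'],4).tolist(),c['camera_matrix'].tolist())
cv2.imwrite('pics/w1.png',cv2.resize(c['frame'][:,:,::-1],(800,600),interpolation=cv2.INTER_CUBIC))
E
```

```text
[[-0.0012, -0.9679, -0.2514, 0.0686], [1.0, -0.0012, -0.0001, -0.0013], [-0.0002, -0.2514, 0.9679, -0.1633], [0.0, 0.0, 0.0, 1.0]] [[314.00810607101783, 0.0, 256.0323465167484], [0.0, 314.00810607101783, 193.21364503155792], [0.0, 0.0, 1.0]]
```

View pics/w1.png

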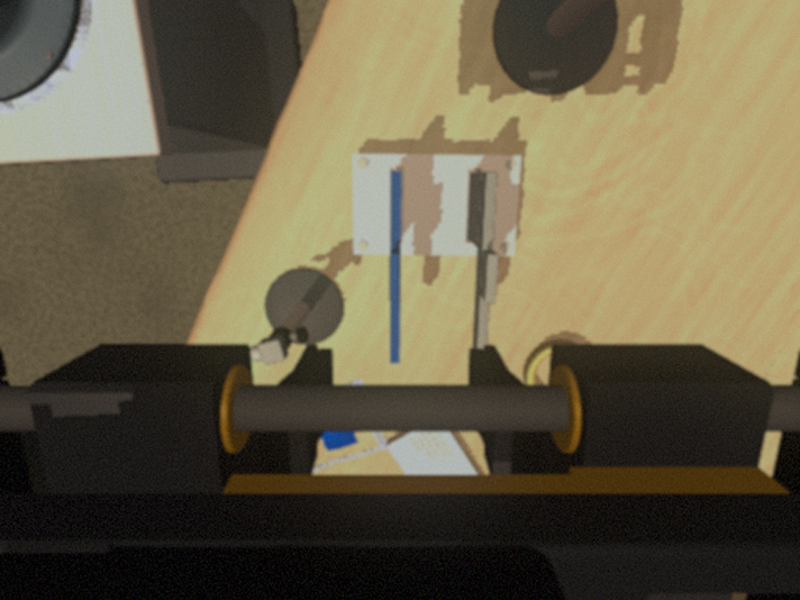

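The wrist view shows the blue bar running vertically from (397,171) to (395,361), inside the white rack whose corners are at (353,153), (522,154), (516,255) and (353,255).

```bash
python3 - <<'E'
import numpy as np,pickle
s,c=pickle.load(open('w1.pkl','rb'));T=np.eye(4);T[:3,:3]=s['ee_rot'];T[:3,3]=s['ee_pos'];T=T@np.array(c['T_tool_cam'])
def pl(p,z):
    d=T[:3,:3]@np.linalg.solve(c['camera_matrix'],[(p[0]+.5)*.64-.5,(p[1]+.5)*.64-.5,1]);return T[:3,3]+d*(z-T[2,3])/d[2]
a,b=pl((397,171),.114),pl((395,361),.114);print(s['ee_pos'],a,b,(a+b)/2,np.linalg.norm(a-b))
r=[pl(p,.032) for p in((353,153),(522,154),(516,255),(353,255))];print(r,np.mean(r,0))
print('disc',pl((555,35),.013))
E
```

```text
[ 0.3734584  -0.25851581  0.32314481] [ 0.37346363 -0.18705037  0.114     ] [ 0.36380121 -0.33532071  0.114     ] [ 0.36863242 -0.26118554  0.114     ] 0.14858484404446987
[array([ 0.33481963, -0.16895442,  0.032     ]), array([ 0.48452047, -0.17766839,  0.032     ]), array([ 0.47980278, -0.26788488,  0.032     ]), array([ 0.32783167, -0.25990305,  0.032     ])] [ 0.40674364 -0.21860268  0.032     ]
disc [ 0.51688916 -0.07888449  0.013     ]
```

Emit:
servo_tool([
  [-0.1,-0.12,-0.07,-0.7,0,0,0],
  [-0.1,0,0,-0.7,0,0,0],
  [-0.1,0,0,-0.7,0,0,0],
  [-0.1,0,0,-0.7,0,0,0],
  [-0.1,0,0,-0.7,0,0,0],
  [-0.1,0,0,-0.7,0,0,0],
  [-0.1,0,0,-0.7,0,0,0],
  [-0.1,0,0,-0.35,0,0,0],
  [-0.1,0,0,0,0,0,0],
  [-0.1,0,0,0,0,0,0],
  [1,0,0,0,0,0,0],
  [1,0,0,0,0,0,0],
  [1,0,0,0,0,0,0],
  [1,0,0,0,0,0,0],
  [1,0,0,0,0,0,0],
  [1,0,0,0,0,0,0],
], force=5)

```text
clock: 4.75
ee_pos: [0.3683, -0.2623, 0.1135]
ee_rot: [[0.053, 0.999, 0.0], [0.999, -0.053, 0.0], [0.0, 0.0, -1.0]]
ft_force: [0.2, 0.8, 0.3]
finger_gap: 0.093
grasp_force: 5.7
```

Emit:
servo_tool([
  [1,0,0,0,0,0,0],
  [1,0,0,0,0,0,0],
  [1,0,0,0.1,0,0,0],
  [1,0,0,0.2,0,0,0],
  [1,0,0,0.3,0,0,0],
  [1,0,0,0.4,0,0,0],
  [1,0,0,0.6,0,0,0],
  [1,0,0,0.6,0,0,0],
  [1,0,0,0.6,0,0,0],
  [1,0,0,0.6,0,0,0],
  [1,0,0,0.6,0,0,0],
  [1,0,0,0,0,0,0],
  [1,0,0,0,0,0,0],
], force=40)

```text
clock: 6.05
ee_pos: [0.3675, -0.2622, 0.2733]
ee_rot: [[0.053, 0.999, 0.0], [0.999, -0.053, 0.001], [0.001, 0.0, -1.0]]
ft_force: [-0.6, -0.7, -3.3]
finger_gap: 0.083
grasp_force: 40.0
```

Emit:
servo_tool([
  [1,0.2,0.35,0,0,0,0.2],
  [1,0.3,0.6,0,0,0,0.3],
  [1,0.33,0.65,0,0,0,0.3],
  [1,0.33,0.65,0,0,0,0.3],
  [1,0.33,0.65,0,0,0,0.3],
  [1,0.3,0.6,0,0,0,0.3],
  [1,0.23,0.42,0,0,0,0.22],
  [1,0,0,-0.3,0,0,0],
  [1,0,0,-0.5,0,0,0],
  [1,0,0,-0.5,0,0,0],
  [1,0,0,-0.4,0,0,0],
  [1,0,0,-0.19,0,0,0],
  [1,0,0,0,0,0,0],
  [1,0,0,0,0,0,0],
  [1,0,0,0,0,0,0],
])

```text
clock: 7.55
ee_pos: [0.4495, -0.1059, 0.1985]
ee_rot: [[-0.114, 0.993, 0.002], [0.994, 0.114, 0.0], [-0.0, 0.002, -1.0]]
ft_force: [-0.8, 0.4, -0.9]
finger_gap: 0.09
grasp_force: 40.0
```

```bash
python3 - <<'E'
from workcell import observe, read_camera
import cv2,numpy as np,pickle
s=observe();print({k:np.round(s[k],4).tolist() for k in('clock','ee_pos','ee_rot','ft_force','wrist_torque')})
o=[]
for n,(x0,y0) in dict(side=(245,95),top=(165,155)).items():
    c=read_camera(n);pickle.dump(c,open(n+'2.pkl','wb'))
    o.append(cv2.resize(c['frame'][y0:y0+75,x0:x0+50,::-1],(400,600),interpolation=cv2.INTER_CUBIC))
cv2.imwrite('pics/pre.png',np.hstack(o))
E
```

```text
{'clock': 7.55, 'ee_pos': [0.4495, -0.1059, 0.1985], 'ee_rot': [[-0.1138, 0.9935, 0.0016], [0.9935, 0.1138, 0.0], [-0.0002, 0.0016, -1.0]], 'ft_force': [-0.7895, 0.3922, -0.9133], 'wrist_torque': [-0.1339, 0.0408, 0.0228]}
```

View pics/pre.png

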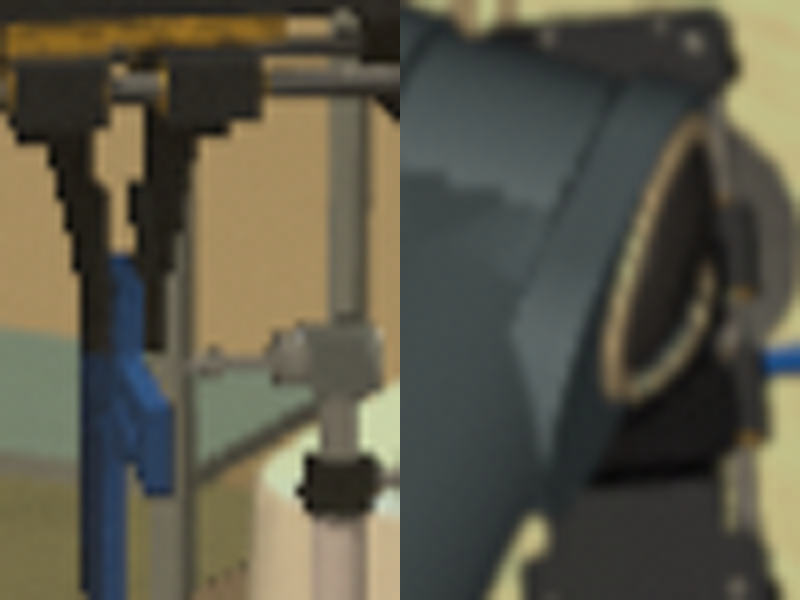

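The left half (side view) shows the bracket held upright with the bar's near end at about x 133–173, lower corners near y 492, and the pin nose at (197,362). The top view of it is blocked by the arm.

```bash
python3 - <<'E'
import numpy as np,pickle
c=pickle.load(open('side2.pkl','rb'));K=np.array(c['camera_matrix']);Ti=np.linalg.inv(c['pose'])
def pr(P):
    q=K@(Ti[:3,:3]@P+Ti[:3,3]);u=q[:2]/q[2];return np.round([(u[0]-245+.5)*8-.5,(u[1]-95+.5)*8-.5],1)
x=np.array([.9935,.114,0]);y=np.array([-.114,.9935,0]);z=np.array([0,0,1.])
row=np.array([.4495,-.1059,.1985-.012])
for X in(-4,4):
  for Z in(13,-13): print('bar end',X,Z,pr(row+(X*x-75*y+Z*z)/1e3))
print('tabtop',[pr(row+(X*x-18*y+37*z)/1e3) for X in(-4,4)])
st=np.array([.490,-.0765,.1856])
print('tip',pr(st-.022*x),'collar',pr(st+.008*x))
for Z in(.1805,.1905): st[2]=Z; print(Z,pr(st-.022*x))
E
```

```text
bar end -4 13 [145.9 410.1]
bar end -4 -13 [146.5 496.9]
bar end 4 13 [173.5 408.8]
bar end 4 -13 [173.8 495.5]
tabtop [array([117.1, 280.4]), array([143.6, 279.2])]
tip [179.9 362.4] collar [274.2 358.1]
0.1805 [180.  378.1]
0.1905 [179.9 347.2]
```

Emit:
servo_tool([
  [1,0.1,0.011,-0.025,0,0,0],
  [1,0.1,0.011,0,0,0,0],
  [1,0.1,0.011,0,0,0,0],
  [1,0.05,0.006,0,0,0,0],
  [1,0.05,0.006,0,0,0,0],
  [1,0.05,0.006,0,0,0,0],
  [1,0.05,0.006,0,0,0,0],
  [1,0.05,0.006,0,0,0,0],
  [1,0,0,0,0,0,0],
  [1,0,0,0,0,0,0],
])

```text
clock: 8.65
ee_pos: [0.471, -0.103, 0.1968]
ee_rot: [[-0.114, 0.993, -0.0], [0.993, 0.114, 0.0], [0.0, -0.0, -1.0]]
ft_force: [-0.4, 0.8, -2.3]
finger_gap: 0.087
grasp_force: 40.0
```

```bash
cat > look.py <<'E'
from workcell import observe, read_camera
import cv2,numpy as np,sys
s=observe();print({k:np.round(s[k],4).tolist() for k in('clock','ee_pos','ft_force','wrist_torque')})
c=read_camera('side');a=cv2.resize(c['frame'][105:165,260:300,::-1],(400,600),interpolation=cv2.INTER_CUBIC)
c=read_camera('wrist');b=cv2.resize(c['frame'][60:260,190:390,::-1],(400,600),interpolation=cv2.INTER_CUBIC) if 0 else cv2.resize(c['frame'][:,:,::-1],(400,300))
cv2.imwrite(sys.argv[1],np.hstack([a,np.vstack([b,b*0])]))
E
python3 look.py pics/in1.png
```

```text
{'clock': 8.65, 'ee_pos': [0.471, -0.103, 0.1968], 'ft_force': [-0.4028, 0.7856, -2.2627], 'wrist_torque': [-0.1683, 0.0359, -0.0061]}
```

View pics/in1.png

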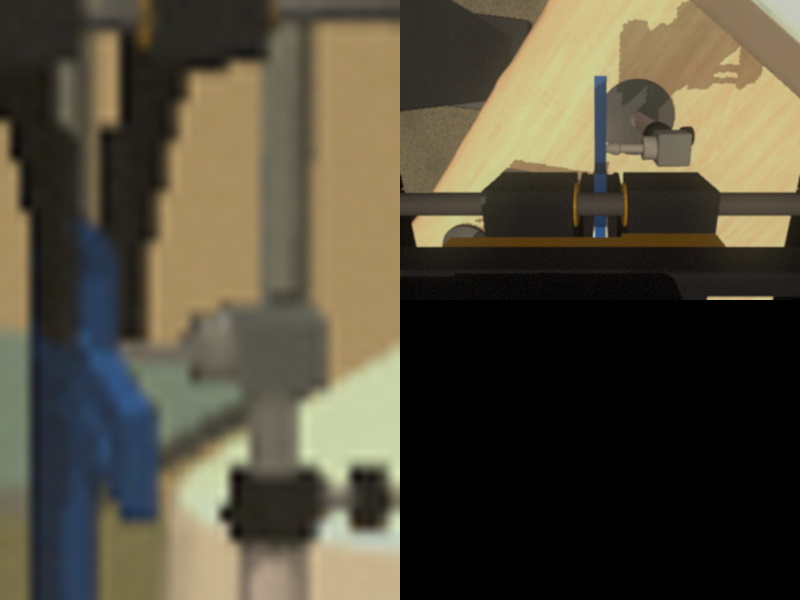

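The side crop shows the nose just at the bracket face with no contact. The wrist inset shows the pin at row 148 of the inset, square to the bar. I'll zoom the wrist view to check the sideways alignment.

```bash
python3 - <<'E'
from workcell import read_camera
import numpy as np,cv2
c=read_camera('wrist');K=np.array(c['camera_matrix']);Ti=np.linalg.inv(c['T_tool_cam'])
# tool x=bracket y, tool y=bracket x, tool z down ; row at tool z=+.012
x0,y0,k=235,75,10
def pr(X,Y,Z):
    p=Ti[:3,:3]@(np.array([Y,X,12-Z])/1e3)+Ti[:3,3];q=K@p;u=q[:2]/q[2];return np.round([(u[0]-x0+.5)*k-.5,(u[1]-y0+.5)*k-.5],0)
print('end top',pr(-4,75,13),pr(4,75,13),'axis at face',pr(4,24,0),pr(14,24,0),pr(24,24,0),'24+-3',pr(14,27,0),pr(14,21,0),'z+-3',pr(14,24,3))
cv2.imwrite('pics/w2.png',cv2.resize(c['frame'][y0:y0+60,x0:x0+80,::-1],(800,600),interpolation=cv2.INTER_CUBIC))
E
```

```text
end top [157. 242.] [319. 242.] axis at face [ 305. 1175.] [ 479. 1174.] [ 652. 1174.] 24+-3 [ 480. 1124.] [ 478. 1225.] z+-3 [ 483. 1187.]
```

View pics/w2.png

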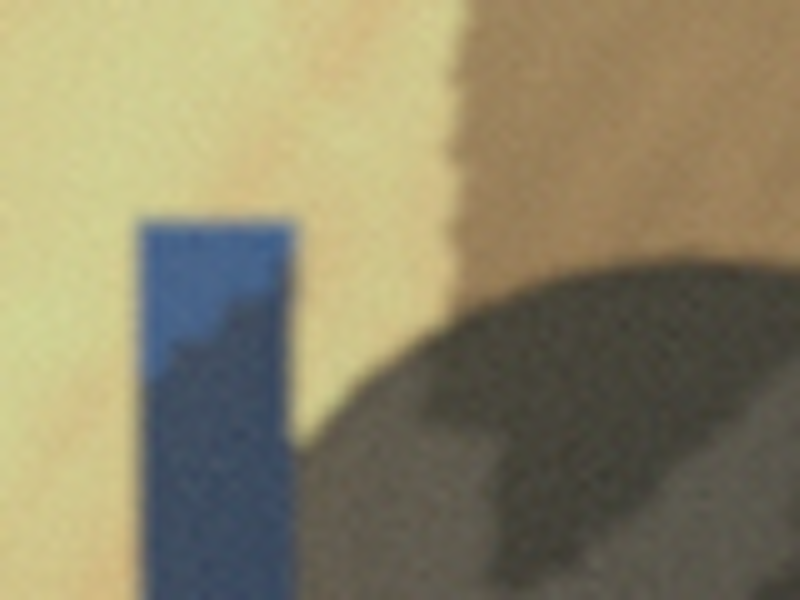

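The crop shows the bar's end at (137–295, 218), about 22 px from the prediction, so the expected pin axis is near image row 190. I'll measure the pin's row numerically.

```bash
python3 - <<'E'
from workcell import read_camera
import numpy as np
f=np.mean([read_camera('wrist')['frame'].astype(float).sum(2)/3 for _ in range(3)],0)
for r in range(178,204): print(r,np.round(f[r,258:312:3]).astype(int))
E
```

```text
178 [75 77 93 98 97 96 95 92 90 89 89 88 85 84 84 83 87 70]
179 [77 76 90 97 98 92 93 92 91 90 84 87 85 85 83 85 86 70]
180 [75 75 90 94 96 93 93 91 89 89 85 88 86 82 82 84 85 69]
181 [ 73  73 102  96  94  94  91  87  89  88  86  89  86  86  84  84  84  68]
182 [ 73  74 126  97  94  94  90  89  90  88  85  87  84  84  78  81  83  70]
183 [ 76  74 142 104  96  95 100  95  87  90  86  88  86  87  85  83  86  78]
184 [ 76  74 138 106 100 105 109 103  94  98  95  92  95  94  94  93  93  89]
185 [ 78  75 117 107 109 113 113 110 103 108 109 109 109 107 107 108 108 103]
186 [ 76  73 102 112 119 119 119 113 110 119 119 120 118 118 119 117 117 113]
187 [ 77  73 103 120 122 124 125 120 114 125 127 124 125 125 124 125 124 122]
188 [ 76  75 110 126 127 125 126 123 116 129 129 129 131 129 131 130 128 125]
189 [ 74  75 111 126 127 127 129 125 118 130 131 133 131 133 131 131 130 129]
190 [ 75  74 111 125 126 127 127 125 117 131 133 130 132 132 132 132 131 131]
191 [ 75  73 108 123 123 125 127 125 114 127 128 128 129 131 129 129 130 129]
192 [ 74  73 103 119 120 122 125 124 109 123 124 124 124 125 1
[... 173 characters left out ...]
95 [ 76  73 122 118 102 106 111 106 113 118  97  87  90  93  89  91  95  83]
196 [ 77  74 142 150 118 102 103 104 139 148 119  90  91  87  82  83  87  71]
197 [ 77  74 150 174 146 119 103 117 162 168 151 125 114 105  97 101 107  75]
198 [ 76  75 153 179 169 150 133 143 172 169 167 157 150 141 133 137 140  82]
199 [ 76  73 151 180 176 170 165 165 172 172 171 170 168 169 169 167 169  93]
200 [ 73  74 151 178 175 175 175 172 171 170 170 172 175 177 179 177 175 100]
201 [ 72  71 151 178 174 173 176 173 171 171 170 173 176 178 176 175 177 109]
202 [ 74  74 152 176 173 175 176 172 171 170 171 171 175 178 175 173 174 121]
203 [ 73  73 151 177 174 174 173 173 172 170 170 173 176 177 174 176 174 133]
```

Emit:
servo_tool([
  [1,0,0,-0.02,0,0,0],
  [1,0,0,-0.02,0,0,0],
  [1,0,0,-0.02,0,0,0],
  [1,0,0,0,0,0,0],
  [1,0,0,0,0,0,0],
])

```text
clock: 9.45
ee_pos: [0.471, -0.103, 0.1943]
ee_rot: [[-0.114, 0.993, -0.0], [0.993, 0.114, 0.0], [0.0, -0.0, -1.0]]
ft_force: [0.2, -0.5, -2.0]
finger_gap: 0.09
grasp_force: 40.0
```

Emit:
servo_tool([
  [1,0,0,-0.015,0,0,0],
  [1,0,0,0,0,0,0],
  [1,0,0,0,0,0,0],
])

```text
clock: 9.75
ee_pos: [0.471, -0.103, 0.1938]
ee_rot: [[-0.114, 0.993, 0.0], [0.993, 0.114, 0.0], [0.0, 0.0, -1.0]]
ft_force: [0.1, -0.5, -1.8]
finger_gap: 0.088
grasp_force: 40.0
```

Emit:
servo_tool([
  [1,0,0,-0.015,0,0,0],
  [1,0,0,0,0,0,0],
  [1,0,0,0,0,0,0],
])

```text
clock: 10.05
ee_pos: [0.471, -0.103, 0.1932]
ee_rot: [[-0.114, 0.993, 0.0], [0.993, 0.114, 0.0], [0.0, 0.0, -1.0]]
ft_force: [0.1, -0.0, -1.5]
finger_gap: 0.092
grasp_force: 40.0
```

Emit:
servo_tool([
  [1,0,0,-0.015,0,0,0],
  [1,0,0,0,0,0,0],
  [1,0,0,0,0,0,0],
])

```text
clock: 10.35
ee_pos: [0.471, -0.103, 0.1926]
ee_rot: [[-0.114, 0.993, 0.0], [0.993, 0.114, 0.0], [0.0, 0.0, -1.0]]
ft_force: [0.6, -0.4, -1.9]
finger_gap: 0.091
grasp_force: 40.0
```

Emit:
servo_tool([
  [1,0,0,-0.015,0,0,0],
  [1,0,0,0,0,0,0],
  [1,0,0,0,0,0,0],
])

```text
clock: 10.65
ee_pos: [0.4711, -0.103, 0.192]
ee_rot: [[-0.114, 0.993, 0.0], [0.993, 0.114, 0.0], [0.0, 0.0, -1.0]]
ft_force: [-0.1, -0.0, -2.0]
finger_gap: 0.088
grasp_force: 40.0
```

Emit:
servo_tool([
  [1,0,0,-0.015,0,0,0],
  [1,0,0,0,0,0,0],
  [1,0,0,0,0,0,0],
])

```text
clock: 10.95
ee_pos: [0.4712, -0.103, 0.1916]
ee_rot: [[-0.114, 0.993, 0.0], [0.993, 0.114, 0.0], [0.0, 0.0, -1.0]]
ft_force: [-0.7, -0.6, 0.1]
finger_gap: 0.088
grasp_force: 40.0
```

Emit:
servo_tool([
  [1,0,0,-0.015,0,0,0],
  [1,0,0,0,0,0,0],
  [1,0,0,0,0,0,0],
])

```text
clock: 11.25
ee_pos: [0.4713, -0.1031, 0.1911]
ee_rot: [[-0.114, 0.993, 0.001], [0.993, 0.114, 0.0], [0.0, 0.001, -1.0]]
ft_force: [-1.0, 0.2, 4.5]
finger_gap: 0.087
grasp_force: 40.0
```

Emit:
servo_tool([
  [1,0,0,0.05,0,0,0],
  [1,0,0,0.05,0,0,0],
  [1,0,0,0.05,0,0,0],
  [1,0,0,0.03,0,0,0],
  [1,0,0,0,0,0,0],
  [1,0,0,0,0,0,0],
])

```text
clock: 11.85
ee_pos: [0.4709, -0.103, 0.1979]
ee_rot: [[-0.114, 0.993, -0.0], [0.993, 0.114, 0.0], [0.0, -0.0, -1.0]]
ft_force: [-0.8, -0.7, -1.8]
finger_gap: 0.091
grasp_force: 40.0
```

Emit:
servo_tool([
  [1,0,0,0.015,0,0,0],
  [1,0,0,0,0,0,0],
  [1,0,0,0,0,0,0],
])

```text
clock: 12.15
ee_pos: [0.471, -0.103, 0.1986]
ee_rot: [[-0.114, 0.993, 0.0], [0.993, 0.114, 0.0], [0.0, 0.0, -1.0]]
ft_force: [0.4, 0.1, -1.1]
finger_gap: 0.092
grasp_force: 40.0
```

Emit:
servo_tool([
  [1,0,0,0.015,0,0,0],
  [1,0,0,0,0,0,0],
  [1,0,0,0,0,0,0],
])

```text
clock: 12.45
ee_pos: [0.471, -0.103, 0.1992]
ee_rot: [[-0.114, 0.993, 0.0], [0.993, 0.114, 0.0], [0.0, 0.0, -1.0]]
ft_force: [-0.1, -0.2, -2.4]
finger_gap: 0.088
grasp_force: 40.0
```

Emit:
servo_tool([
  [1,0,0,0.015,0,0,0],
  [1,0,0,0,0,0,0],
  [1,0,0,0,0,0,0],
])

```text
clock: 12.75
ee_pos: [0.471, -0.103, 0.1998]
ee_rot: [[-0.114, 0.993, 0.0], [0.993, 0.114, 0.0], [0.0, 0.0, -1.0]]
ft_force: [-0.3, -0.6, -1.8]
finger_gap: 0.086
grasp_force: 40.0
```

Emit:
servo_tool([
  [1,0,0,0.015,0,0,0],
  [1,0,0,0,0,0,0],
  [1,0,0,0,0,0,0],
])

```text
clock: 13.05
ee_pos: [0.471, -0.103, 0.2004]
ee_rot: [[-0.114, 0.993, 0.0], [0.993, 0.114, 0.0], [0.0, 0.0, -1.0]]
ft_force: [-0.3, 0.1, -2.2]
finger_gap: 0.089
grasp_force: 40.0
```

Emit:
servo_tool([
  [1,0,0,0.015,0,0,0],
  [1,0,0,0,0,0,0],
  [1,0,0,0,0,0,0],
])

```text
clock: 13.35
ee_pos: [0.4709, -0.103, 0.2008]
ee_rot: [[-0.114, 0.993, -0.0], [0.993, 0.114, 0.0], [0.0, -0.0, -1.0]]
ft_force: [0.5, 0.6, -3.5]
finger_gap: 0.089
grasp_force: 40.0
```

Emit:
servo_tool([
  [1,0,0,-0.06,0,0,0],
  [1,0,0,-0.06,0,0,0],
  [1,0.05,0.006,0,0,0,0],
  [1,0.05,0.006,0,0,0,0],
  [1,0.04,0.004,0,0,0,0],
  [1,0.04,0.005,0,0,0,0],
  [1,0,0,0,0,0,0],
  [1,0,0,0,0,0,0],
])

```text
clock: 14.15
ee_pos: [0.4782, -0.1022, 0.1962]
ee_rot: [[-0.114, 0.993, -0.0], [0.993, 0.114, -0.0], [0.0, -0.0, -1.0]]
ft_force: [0.4, -1.1, -2.3]
finger_gap: 0.089
grasp_force: 40.0
```

Emit:
servo_tool([
  [1,0.03,0.003,0,0,0,0],
  [1,0.03,0.004,0,0,0,0],
  [1,0,0,0,0,0,0],
  [1,0,0,0,0,0,0],
])

```text
clock: 14.55
ee_pos: [0.4806, -0.1019, 0.1962]
ee_rot: [[-0.114, 0.993, 0.0], [0.993, 0.114, 0.0], [0.0, 0.0, -1.0]]
ft_force: [-0.2, -0.8, -1.2]
finger_gap: 0.09
grasp_force: 40.0
```

Emit:
servo_tool([
  [1,0.04,0.005,0,0,0,0],
  [1,0.04,0.004,0,0,0,0],
  [1,0.04,0.005,0,0,0,0],
  [1,0,0,0,0,0,0],
  [1,0,0,0,0,0,0],
])

```text
clock: 15.05
ee_pos: [0.4854, -0.1013, 0.1961]
ee_rot: [[-0.114, 0.993, -0.0], [0.993, 0.114, -0.0], [-0.0, -0.0, -1.0]]
ft_force: [0.6, -0.0, -2.0]
finger_gap: 0.089
grasp_force: 40.0
```

Emit:
servo_tool([
  [1,0.04,0.005,0,0,0,0],
  [1,0.04,0.004,0,0,0,0],
  [1,0.04,0.005,0,0,0,0],
  [1,0,0,0,0,0,0],
  [1,0,0,0,0,0,0],
])

```text
clock: 15.55
ee_pos: [0.4902, -0.1008, 0.1961]
ee_rot: [[-0.114, 0.993, -0.0], [0.993, 0.114, 0.0], [0.0, -0.0, -1.0]]
ft_force: [0.5, 0.2, -1.8]
finger_gap: 0.091
grasp_force: 40.0
```

Emit:
servo_tool([
  [1,0.04,0.005,0,0,0,0],
  [1,0.04,0.004,0,0,0,0],
  [1,0.03,0.004,0,0,0,0],
  [1,0,0,0,0,0,0],
  [1,0,0,0,0,0,0],
])

```text
clock: 16.05
ee_pos: [0.4946, -0.1003, 0.1961]
ee_rot: [[-0.114, 0.993, -0.0], [0.993, 0.114, -0.0], [-0.0, -0.0, -1.0]]
ft_force: [0.2, -0.1, -2.1]
finger_gap: 0.083
grasp_force: 40.0
```

Emit:
servo_tool([
  [1,0,0,-0.02,0,0,0],
  [1,0,0,-0.02,0,0,0],
  [1,0,0,-0.02,0,0,0],
  [1,0,0,0,0,0,0],
  [1,0,0,0,0,0,0],
])

```text
clock: 16.55
ee_pos: [0.4946, -0.1002, 0.1937]
ee_rot: [[-0.114, 0.993, -0.0], [0.993, 0.114, 0.0], [0.0, -0.0, -1.0]]
ft_force: [-0.2, -0.9, -2.3]
finger_gap: 0.09
grasp_force: 40.0
```

Emit:
servo_tool([
  [1,0,0,-0.01,0,0,0],
  [1,0,0,0,0,0,0],
  [1,0,0,0,0,0,0],
])

```text
clock: 16.85
ee_pos: [0.4946, -0.1002, 0.1934]
ee_rot: [[-0.114, 0.993, 0.0], [0.993, 0.114, 0.0], [0.0, 0.0, -1.0]]
ft_force: [-1.0, 1.2, -2.8]
finger_gap: 0.089
grasp_force: 40.0
```

Emit:
servo_tool([
  [1,0,0,-0.01,0,0,0],
  [1,0,0,0,0,0,0],
  [1,0,0,0,0,0,0],
])

```text
clock: 17.15
ee_pos: [0.4946, -0.1003, 0.1931]
ee_rot: [[-0.114, 0.993, 0.0], [0.993, 0.114, 0.0], [0.0, 0.0, -1.0]]
ft_force: [-0.1, 1.0, 0.4]
finger_gap: 0.089
grasp_force: 40.0
```

Emit:
servo_tool([
  [1,0,0,0,0,0,0],
  [1,0,0,0,0,0,0],
  [1,0,0,0,0,0,0],
], force=3)

```text
clock: 17.45
ee_pos: [0.4948, -0.1003, 0.1931]
ee_rot: [[-0.114, 0.993, 0.001], [0.993, 0.114, 0.0], [-0.0, 0.001, -1.0]]
ft_force: [1.4, -1.0, 0.1]
finger_gap: 0.094
grasp_force: 3.0
```

Emit:
servo_tool([
  [0.75,0,0,0,0,0,0],
  [0.7,0,0,0,0,0,0],
  [0.6,0,0,0,0,0,0],
  [0.5,0,0,0,0,0,0],
  [0.5,0,0,0,0,0,0],
  [0.5,0,0,0,0,0,0],
  [0.5,0,0,0,0,0,0],
  [0.5,0,0,0,0,0,0],
])

```text
clock: 18.25
ee_pos: [0.4946, -0.1002, 0.193]
ee_rot: [[-0.114, 0.993, 0.0], [0.993, 0.114, 0.0], [0.0, 0.0, -1.0]]
ft_force: [0.7, -1.4, -0.1]
finger_gap: 0.248
grasp_force: 0.0
```

```bash
python3 - <<'E'
from workcell import observe, read_camera
import cv2,numpy as np
s=observe();print({k:np.round(s[k],4).tolist() for k in('clock','ee_pos','ft_force','finger_gap','grasp_force')})
c=read_camera('side');a=cv2.resize(c['frame'][105:165,260:300,::-1],(400,600),interpolation=cv2.INTER_CUBIC)
c=read_camera('wrist');b=cv2.resize(c['frame'][90:270,220:340,::-1],(400,600),interpolation=cv2.INTER_CUBIC)
cv2.imwrite('pics/rel.png',np.hstack([a,b]))
E
```

```text
{'clock': 18.25, 'ee_pos': [0.4946, -0.1002, 0.193], 'ft_force': [0.7144, -1.4202, -0.104], 'finger_gap': 0.2485, 'grasp_force': 0.0}
```

View pics/rel.png

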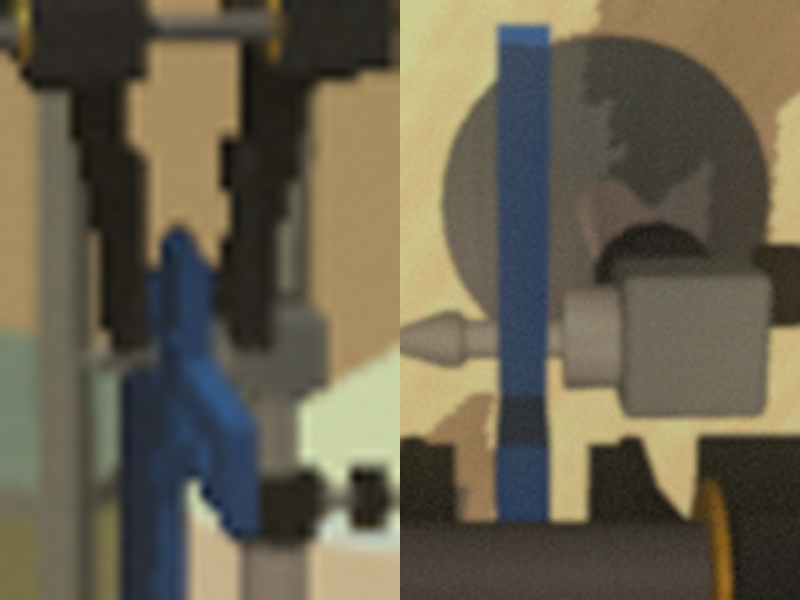

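The bracket hangs free in the neck between the bead and the collar: the wrist view shows bead, blue plate, then collar around x 460–565. The fingers are clear on both sides, so I lift straight off.

Emit:
servo_tool([
  [0.5,0,0,0.1,0,0,0],
  [0.5,0,0,0.2,0,0,0],
  [0.5,0,0,0.3,0,0,0],
  [0.5,0,0,0.4,0,0,0],
  [0.5,0,0,0.5,0,0,0],
  [0.5,0,0,0.6,0,0,0],
  [0.5,0,0,0.6,0,0,0],
  [0.5,0,0,0,0,0,0],
  [0.5,0,0,0,0,0,0],
  [0.5,0,0,0,0,0,0],
  [0.5,0,0,0,0,0,0],
  [0.5,0,0,0,0,0,0],
  [0.5,0,0,0,0,0,0],
  [0.5,0,0,0,0,0,0],
  [0.5,0,0,0,0,0,0],
  [0.5,0,0,0,0,0,0],
  [0.5,0,0,0,0,0,0],
  [0.5,0,0,0,0,0,0],
  [0.5,0,0,0,0,0,0],
  [0.5,0,0,0,0,0,0],
])

```text
clock: 20.35
ee_pos: [0.4946, -0.1003, 0.301]
ee_rot: [[-0.114, 0.993, 0.0], [0.993, 0.114, 0.0], [0.0, 0.0, -1.0]]
ft_force: [-0.1, 0.2, -0.8]
finger_gap: 0.255
grasp_force: 0.0
```

```bash
python3 - <<'E'
from workcell import read_camera
import cv2,numpy as np
def blue(f):
    f=f.astype(int);return ((f[...,2]>f[...,0]+25)&(f[...,2]>f[...,1]+12)).astype(np.uint8)
for k in range(2):
    for n in('side','wrist'):
        m=blue(read_camera(n)['frame']);_,_,st,ce=cv2.connectedComponentsWithStats(m)
        i=np.argsort(-st[1:,4])[:3]+1;print(n,st[i].tolist(),ce[i].round(1).tolist())
E
```

```text
side [[473, 128, 39, 256, 2168], [276, 362, 92, 22, 661], [0, 0, 27, 24, 571]] [[494.7, 249.9], [320.0, 377.2], [11.9, 11.5]]
wrist [[252, 177, 9, 70, 526], [252, 105, 10, 67, 504], [460, 277, 29, 40, 109]] [[256.1, 210.4], [256.3, 138.9], [473.3, 295.9]]
side [[473, 128, 39, 256, 2165], [278, 362, 90, 22, 692], [0, 0, 27, 24, 573]] [[494.7, 249.9], [320.6, 376.7], [11.8, 11.4]]
wrist [[252, 177, 9, 70, 519], [252, 105, 10, 67, 492], [460, 277, 29, 39, 110]] [[256.1, 210.5], [256.3, 139.4], [473.3, 295.7]]
```

```bash
python3 -c "from workcell import sign_off;print(sign_off())"
```

```text
the job is handed in; nothing more can be done
None
```

The blue bracket is hanging on the larger stand's pin by the hole 24 mm from the middle on the leg side, which sits over its centre of mass, settled in the neck behind the bead; it is released, the arm is clear, the bystanders were not touched, and the job was handed in at about 21 s (levelness follows from that hole choice; I did not measure it).

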